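# Set out the miniature painter's cups

## Robot

A 6-joint arm with a two-finger parallel gripper is mounted at the origin on the work surface. World frame = base frame: x ahead of the robot, y to its left, z up, the work surface at z = 0. Lengths are in m, angles in rad, forces in N, time in s.
With the tool pointing down it reaches from about 0.325 to 0.85 m from the base axis. Payload 4.4 kg.
Tool frame: the origin (TCP) lies on the centre line of the jaws, within the pads' length; the fingertips stand 22 mm ahead of it and the grasp point (between the pads) lies 3 mm ahead of it; z points along the fingers, y is the line along which they close (so a half turn about z gives the same grasp; the last joint's range is limited). The gripper opens to 94 mm and grips with 3 to 60 N. Pads are 16 mm wide; open, the fingers measure 119 mm over their backs; the gripper's body (75 mm by 177 mm) begins 78 mm behind the grasp point.
Start: joints at [1.192, 0.207, 1.542, -0, 1.393, -0.15], TCP at [0.13, 0.56, 0.227] pointing down, gripper open.
Joint ranges: [-2.73, 2.73], [-0.86, 2.22], [0.23, 2.46], [-1.11, 4.25], [0.08, 2.63], [-2.82, 2.82]. Speed limits (rad/s): [2.79, 2.79, 3.14, 3.14, 3.14, 3.14].

## Interface

Orientations are given as a unit quaternion [x, y, z, w].
In Python, from station import r gives the robot as it stands. The module is installed in compiled form; this text tells all that it offers.
- The arm moves only by the shell command python3 -m jog 'ROWS' [OPENING] [FORCE]. ROWS is JSON, a list that holds one entry, the list of rows, each a list of 6 numbers: the shift along the world's x, y, z scaled (see below), then the turn, a rotation vector about the world's x, y, z scaled (see below). A call has 1 to 8 rows; each row shifts and turns the commanded pose from where the row before left it; what a row does not reach is not made up. The controller multiplies each number of a shift by 0.03 m and each number of a turn by 10 degrees. A row lasts 1/8 s, in which the tool goes at most 62.5 mm and 10.7 degrees, less where a joint would pass 70% of its speed; a pose out of reach is approached as far as the arm can. A call with a number of a shift or a turn outside -1 to 1 is refused whole. A call with a gripper value outside its range is refused whole. OPENING is the closure, from 0 (fully open) to 1 (shut), set as the call begins (- or left out, the last holds). The fingers move at their own pace and stop on an object; FORCE is the grip in N (left out, the last holds). Time passes only in rows, so rows that do not move let the fingers close. It gives the time, the measured TCP pose, the force, the opening and the grip force at its end, in the units of the state.
- r.read_state(): the state, without advancing time (a new reading comes with each control period).
- r.grab_frame(name): name is "side" or "top"; returns the picture (480x640x3 uint8, red, green, blue); there is no depth.
- r.calibration(name): a dict with "intrinsics" (3x3 intrinsics, pixels), "k1" (the pictures are not rectified: a ray, as slopes to the right and down, at radius r is drawn at 1 + k1 r^2 times it, then the intrinsics apply), "pose" (4x4, takes a point from camera to world coordinates). Camera axes: x right, y down, z forward; pixel columns grow to the right and rows downward; lengths in m; the calibration is good to about 2 mm. A picture is of the moment at which its call begins. calibration takes no time and is no camera call.
- r.job_done(): hands the job in; it is judged then, once.
The state is a dict: "time_s": time; "joint_positions": joint angles; "dq": joint speeds; "tau": joint torques, N m; "eef_pos": TCP position; "ee_rot": TCP orientation; "ft_force": force on the tool from outside, world axes, zero at the start; "wrist_torque": the same for the moment, N m; "grip_width": opening from 0.0 (shut) to 1.0 (fully open); "gripper_force": force on a finger pad.
Only numpy, scipy, OpenCV 4.12 (cv2) and the standard library are available. Lean on these libraries where they do the work, as an engineer would, in place of code of your own. Each camera call takes 0.05 s, during which the arm holds its last target. There are 200 camera calls.

## Task

Lay out the painting place: the red cup is nested in the blue one; pull these apart and stand each of the four cups upright in the middle of the wooden slice whose painted ring has its colour and size. Set the cups down rather than dropping them, tip none over, and leave the glass jar and the small grey-lidded paint pot where they are.

Things in the scene. Friction and masses are not known exactly. Their poses are not given: they have to be found in the camera images.
- red_cup: Loose red enamelled round cup with straight sides, open at the top: outer diameter 36 mm, height 62 mm, wall 3 mm, floor 5 mm, 40 to 130 g. Origin: centre of its underside; z up through the open mouth. At the start it stands inside the blue cup, on that cup's 5 mm thick floor, and its top 25 mm stick out above the blue rim; it is loose there (5 mm play all round).
- yellow_cup: Loose yellow enamelled round cup with straight sides, open at the top: outer diameter 44 mm, height 50 mm, wall 3 mm, floor 5 mm, 40 to 130 g. Origin: centre of its underside; z up through the open mouth. Empty, stands on the table at the start.
- blue_cup: Loose blue enamelled round cup with straight sides, open at the top: outer diameter 52 mm, height 42 mm, wall 3 mm, floor 5 mm, 40 to 130 g. Origin: centre of its underside; z up through the open mouth. At the start the red cup stands inside it (inner diameter 46 mm).
- green_cup: Loose green enamelled round cup with straight sides, open at the top: outer diameter 64 mm, height 46 mm, wall 3 mm, floor 5 mm, 40 to 130 g. Origin: centre of its underside; z up through the open mouth. Empty, stands on the table at the start.
- red_slice: Fixed round wooden slice, dark bark edge, 60 mm in diameter, 8 mm thick, lying on the table; its flat top carries a broad painted red ring around a bare brown wood circle 38 mm in diameter, the footprint of the red cup. Origin: centre of its underside, on the table; its top is 8 mm above.
- yellow_slice: Fixed round wooden slice, dark bark edge, 68 mm in diameter, 8 mm thick, lying on the table; its flat top carries a broad painted yellow ring around a bare brown wood circle 46 mm in diameter, the footprint of the yellow cup. Origin: centre of its underside, on the table; its top is 8 mm above.
- blue_slice: Fixed round wooden slice, dark bark edge, 76 mm in diameter, 8 mm thick, lying on the table; its flat top carries a broad painted blue ring around a bare brown wood circle 54 mm in diameter, the footprint of the blue cup. Origin: centre of its underside, on the table; its top is 8 mm above.
- green_slice: Fixed round wooden slice, dark bark edge, 88 mm in diameter, 8 mm thick, lying on the table; its flat top carries a broad painted green ring around a bare brown wood circle 66 mm in diameter, the footprint of the green cup. Origin: centre of its underside, on the table; its top is 8 mm above.
- jar: Bystander, loose: closed glass jar with lilac label and pink lid, 52 mm in diameter, with a small green carved bud on the lid; 76 mm high overall. Origin: centre of its underside.
- ink_pot: Bystander, loose: small black paint pot whose light grey lid covers it from above, 44 mm in diameter, 29 mm high. Origin: centre of its underside.
Mind the look-alikes: they are no part of the job. Several things look just like the green_cup: the one meant starts farthest to the robot's left.

How it is judged:
By the outcome, as a careful person would: the job done as asked, in the order asked, and still so for the second after the job is handed in, with the robot touching nothing.
It also fails if it takes over 112 s, if anything falls off the work surface, if the arm or the gripper's body presses on something with over 40 N, if the wrist force passes 120 N, or if a joint passes its speed limit or range.

## Working session

There is one attempt and no reset: what is moved stays moved. The work goes in short steps, Python scripts to look and compute and a shell command to move; the robot and the scene stay as the last step left them, time stands still between calls to the robot, and variables do not carry over. Pictures are saved under pics/ and viewed, at most 14 in all, crops included, and the job is handed in when it is done.

```bash
mkdir -p pics; cat > h.py <<'E'
import numpy as np, cv2
from station import r
def grab(name,fn):
    f=r.grab_frame(name); cv2.imwrite('pics/'+fn,cv2.cvtColor(f,cv2.COLOR_RGB2BGR)); return f
def ray(name,uv):
    c=r.calibration(name);K=np.array(c['intrinsics']);P=np.array(c['pose']);k=c['k1']
    d=np.array([(uv[0]-K[0,2])/K[0,0],(uv[1]-K[1,2])/K[1,1]]);s=d.copy()
    for _ in range(30): s=d/(1+k*(s@s))
    v=P[:3,:3]@np.array([s[0],s[1],1]); return P[:3,3],v/np.linalg.norm(v)
def at(name,uv,z):
    o,v=ray(name,uv); return o+v*(z-o[2])/v[2]
def proj(name,X):
    c=r.calibration(name);K=np.array(c['intrinsics']);P=np.array(c['pose'])
    p=P[:3,:3].T@(np.array(X)-P[:3,3]);s=p[:2]/p[2];s=s*(1+c['k1']*(s@s));return K[0,0]*s[0]+K[0,2],K[1,1]*s[1]+K[1,2]
def tri(a,b):
    (n1,u1),(n2,u2)=a,b;o1,v1=ray(n1,u1);o2,v2=ray(n2,u2)
    t=np.linalg.lstsq(np.stack([v1,-v2],1),o2-o1,rcond=None)[0];p,q=o1+t[0]*v1,o2+t[1]*v2
    return (p+q)/2,np.linalg.norm(p-q)
E
python3 - <<'E'
from h import *
np.set_printoptions(precision=4,suppress=True)
grab('side','side0.png');grab('top','top0.png')
for n in('side','top'): print(n,r.calibration(n))
print(r.read_state())
E
```

```text
side {'intrinsics': array([[606.1996,   0.    , 324.872 ],
       [  0.    , 606.1996, 241.4048],
       [  0.    ,   0.    ,   1.    ]]), 'k1': -0.13424144491167603, 'pose': array([[-0.9728, -0.1684,  0.1589,  0.3444],
       [-0.231 ,  0.6595, -0.7153,  0.8762],
       [ 0.0157, -0.7326, -0.6805,  0.8559],
       [ 0.    ,  0.    ,  0.    ,  1.    ]])}
top {'intrinsics': array([[569.4986,   0.    , 321.8014],
       [  0.    , 569.4986, 247.322 ],
       [  0.    ,   0.    ,   1.    ]]), 'k1': -0.1516073023853339, 'pose': array([[-0.0109, -0.999 ,  0.0441,  0.4496],
       [-0.9999,  0.0112,  0.0057, -0.0017],
       [-0.0062, -0.044 , -0.999 ,  1.4141],
       [ 0.    ,  0.    ,  0.    ,  1.    ]])}
{'time_s': 0.1, 'joint_positions': array([ 1.1915,  0.2073,  1.5428, -0.    ,  1.3935, -0.1505]), 'dq': array([-0.0002, -0.0034, -0.002 ,  0.0014,  0.0005,  0.0003]), 'tau': array([ -0.0011, -37.1866, -28.2291,   0.07  ,   0.0313,  -0.0001]), 'eef_pos': array([0.1302, 0.5594, 0.2264]), 'ee_rot': array([ 0.1141,  0.9935, -0.001 , -0.0003]), 'ft_force': array([0.315 , 0.2232, 0.1191]), 'wrist_torque': array([-0.0017, -0.0355, -0.044 ]), 'gripper_force': 0.0, 'grip_width': 0.9998728855325243}
```

View pics/side0.png

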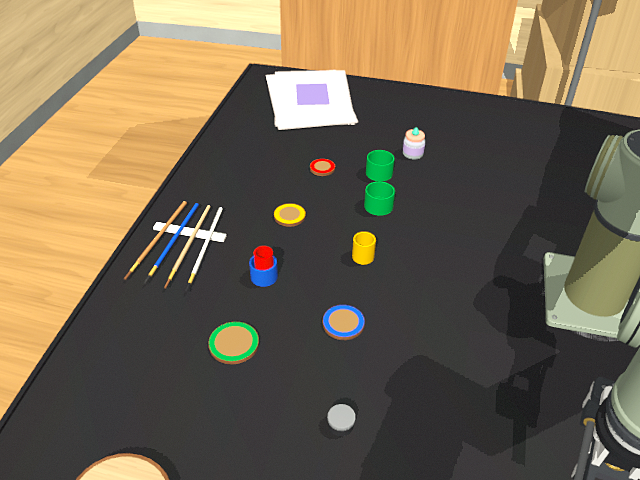

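View pics/top0.png

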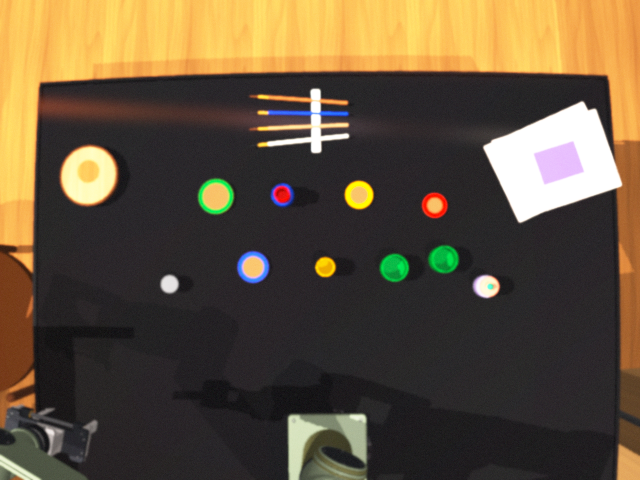

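Side view: red-in-blue (263,265), yellow cup (364,248), green cups (380,198) and (380,166). The slices are red (322,166), yellow (290,214), blue (344,321) and green (233,342). The jar is at (414,144) and the ink pot at (341,417).

Candidates for green_cup: top (394,268) = side (380,198), or top (444,260) = side (380,166). Image left in the top view is +y, the robot's left, so I choose top (394,268). I'll measure next and check that choice in a crop.

```bash
cat > meas.py <<'E'
from h import *
from scipy.optimize import least_squares
HUE={'red':[(0,6),(174,180)],'yellow':[(22,32)],'blue':[(105,122)],'green':[(55,80)]}
def comps(f,col,mina=60):
    hsv=cv2.cvtColor(f,cv2.COLOR_RGB2HSV);m=np.zeros(f.shape[:2],np.uint8)
    for a,b in HUE[col]: m|=cv2.inRange(hsv,(a,165,45),(b,255,255))
    n,l,s,c=cv2.connectedComponentsWithStats(m)
    return [(s[i],c[i],(l==i).astype(np.uint8)) for i in range(1,n) if s[i][4]>mina]
def pick(cs,uv): return min(cs,key=lambda k:np.hypot(*(k[1]-uv)))
t=np.linspace(0,2*np.pi,180)
def sil(name,x,y,R,zs):
    return np.array([proj(name,(x+R*np.cos(a),y+R*np.sin(a),z)) for z in zs for a in t])
def ext(p): return np.r_[p.min(0),p.max(0)]
def box(s): return np.array([s[0]-.5,s[1]-.5,s[0]+s[2]-.5,s[1]+s[3]-.5])
def fit(frames,col,uvs,R,z0,z1,use={'side':[0,1,2,3],'top':[0,1,2,3]}):
    B={n:box(pick(comps(frames[n],col),uvs[n])[0]) for n in uvs}
    def f(p): return np.concatenate([(ext(sil(n,p[0],p[1],R,(p[3] if z0 is None else z0,p[2])))-B[n])[use[n]] for n in uvs])
    n0=list(uvs)[0]; x0=at(n0,uvs[n0],z1)
    s=least_squares(f,[x0[0],x0[1],z1],diff_step=1e-4)
    return s.x,np.round(s.fun,1)
E
python3 - <<'E'
from meas import *
np.set_printoptions(precision=4,suppress=True)
F={n:r.grab_frame(n) for n in('side','top')}
for n in F:
  for c in HUE: print(n,c,[(tuple(k[0]),) for k in comps(F[n],c)])
S={'red':((322,166),(434,205),.03),'yellow':((290,214),(359,195),.034),'blue':((344,321),(253,267),.038),'green':((233,342),(216,196),.044)}
for c,(a,b,R) in S.items():
  q=[]
  for n,uv in(('side',a),('top',b)):
    m=pick(comps(F[n],c),uv)[2]; cn=max(cv2.findContours(m,0,1)[0],key=cv2.contourArea); q.append(cv2.fitEllipse(cn)[0])
  print(c,'slice',*tri(('side',q[0]),('top',q[1])), 'ataltop',at('side',q[0],.008)[:2],at('top',q[1],.008)[:2])
print('yellow',*fit(F,'yellow',{'side':(364,248),'top':(325,267)},.022,0,.05))
print('green',*fit(F,'green',{'side':(380,198),'top':(394,268)},.032,0,.046))
print('green2',*fit(F,'green',{'side':(380,166),'top':(444,260)},.032,0,.046))
print('blue',*fit(F,'blue',{'side':(263,272),'top':(282,195)},.026,0,.042,{'side':[0,2,3],'top':[0,1,2,3]}))
print('red',*fit(F,'red',{'side':(263,256),'top':(282,195)},.018,.042,.067,{'side':[0,1,2],'top':[0,1,2,3]}))
cr=lambda f,x,y:cv2.resize(f[y-50:y+50,x-65:x+65],(390,300),interpolation=cv2.INTER_CUBIC)
im=np.vstack([np.hstack([cr(F['top'],410,265),cr(F['side'],380,190)]),np.hstack([cr(F['top'],300,230),cr(F['side'],300,265)])])
cv2.imwrite('pics/crop.png',im[...,::-1])
E
```

```text
side red [((np.int32(310), np.int32(159), np.int32(25), np.int32(14), np.int32(144)),), ((np.int32(253), np.int32(246), np.int32(20), np.int32(24), np.int32(400)),)]
side yellow [((np.int32(274), np.int32(204), np.int32(31), np.int32(20), np.int32(270)),), ((np.int32(352), np.int32(232), np.int32(24), np.int32(33), np.int32(656)),)]
side blue [((np.int32(154), np.int32(203), np.int32(45), np.int32(64), np.int32(299)),), ((np.int32(249), np.int32(256), np.int32(29), np.int32(31), np.int32(493)),), ((np.int32(323), np.int32(305), np.int32(41), np.int32(31), np.int32(370)),)]
side green [((np.int32(364), np.int32(150), np.int32(31), np.int32(66), np.int32(1650)),), ((np.int32(209), np.int32(322), np.int32(49), np.int32(39), np.int32(522)),)]
top red [((np.int32(275), np.int32(187), np.int32(15), np.int32(15), np.int32(166)),), ((np.int32(421), np.int32(192), np.int32(27), np.int32(27), np.int32(332)),)]
top yellow [((np.int32(345), np.int32(181), np.int32(28), np.int32(28), np.int32(396)),), ((np.int32(315), np.int32(258), np.int32(20), np.int32(18), np.int32(235)),)]
top blue [((np.int
[... 1763 characters left out ...]
^^
    return self.f(x, *self.args, **self.kwargs)
           ~~~~~~^^^^^^^^^^^^^^^^^^^^^^^^^^^^^^
  File "meas.py", line 17, in f
    def f(p): return np.concatenate([(ext(sil(n,p[0],p[1],R,(p[3] if z0 is None else z0,p[2])))-B[n])[use[n]] for n in uvs])
                                          ~~~^^^^^^^^^^^^^^^^^^^^^^^^^^^^^^^^^^^^^^^^^^^^^^^^^
  File "meas.py", line 12, in sil
    return np.array([proj(name,(x+R*np.cos(a),y+R*np.sin(a),z)) for z in zs for a in t])
                     ~~~~^^^^^^^^^^^^^^^^^^^^^^^^^^^^^^^^^^^^^^
  File "h.py", line 13, in proj
    c=r.calibration(name);K=np.array(c['intrinsics']);P=np.array(c['pose'])
ValueError: time passes only in moves, steps and waits
```

```bash
sed -i 's/^def grab/CAL={n:r.calibration(n) for n in ("side","top")}\ndef grab/; s/c=r.calibration(name)/c=CAL[name]/' h.py
cat > m2.py <<'E'
from meas import *
np.set_printoptions(precision=4,suppress=True)
F={n:r.grab_frame(n) for n in('side','top')}
print('yellow',*fit(F,'yellow',{'side':(364,248),'top':(325,267)},.022,0,.05))
G={'side':F['side'].copy(),'top':F['top']};G['side'][:185]=0
U={'side':[0,2,3],'top':[0,1,2,3]}
print('green',*fit(G,'green',{'side':(380,198),'top':(394,268)},.032,0,.046,U))
print('blue',*fit(F,'blue',{'side':(263,272),'top':(282,195)},.026,0,.042,U))
U={'side':[0,1,2],'top':[0,1,2,3]}
print('red',*fit(F,'red',{'side':(263,256),'top':(282,195)},.018,.042,.067,U))
cr=lambda f,x,y:cv2.resize(f[y-50:y+50,x-65:x+65],(390,300),interpolation=cv2.INTER_CUBIC)
im=np.vstack([np.hstack([cr(F['top'],410,265),cr(F['side'],380,190)]),np.hstack([cr(F['top'],300,230),cr(F['side'],300,265)])])
cv2.imwrite('pics/crop.png',im[...,::-1])
E
python3 m2.py
```

```text
yellow [0.4614 0.0005 0.0476] [-0.5 -0.1 -1.1 -0.7  0.7  0.8 -1.   1.2]
green [ 0.4592 -0.1652  0.0834] [-1.1  0.1 -0.4 -0.3  1.3  0.2 -0.3]
blue [0.6373 0.1016 0.075 ] [-0.8 -0.4 -1.2  0.4  0.2 -1.   1.6]
red [0.6381 0.1    0.0621] [-0.2  0.  -0.6 -0.1  0.   0.4  1. ]
```

View pics/crop.png

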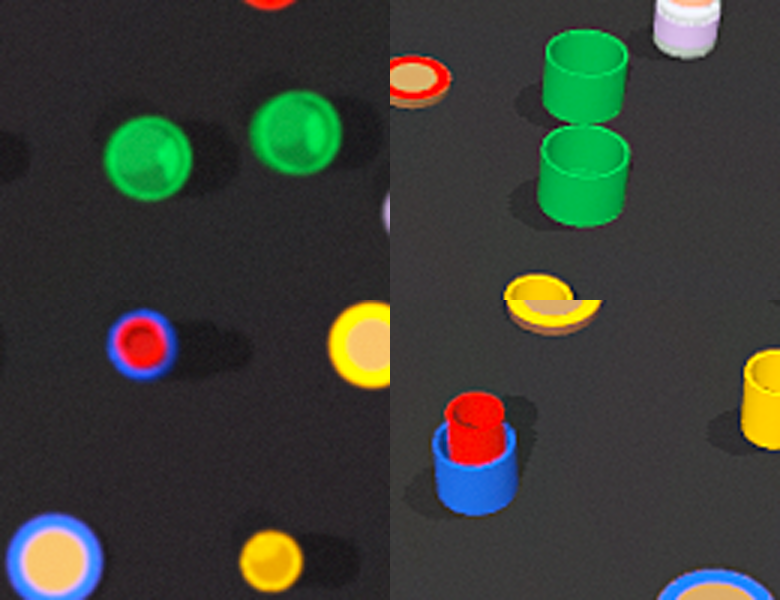

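The crop confirms two identical green cups. The left one, at top (394,268), which appears nearer in the side view at (380,198), is the one meant. Red stands in blue at top (282,195). Next I refit cup x and y with heights fixed at the checked values.

```bash
cat >> meas.py <<'E'
def fitxy(frames,col,uvs,R,z0,z1,use):
    B={n:box(pick(comps(frames[n],col),uvs[n])[0]) for n in uvs}
    def f(p): return np.concatenate([(ext(sil(n,p[0],p[1],R,(z0,z1)))-B[n])[use[n]] for n in uvs])
    n0=list(uvs)[0]; x0=at(n0,uvs[n0],z1)
    s=least_squares(f,x0[:2],diff_step=1e-4); return s.x,np.round(s.fun,1)
E
cat > m3.py <<'E'
from meas import *
np.set_printoptions(precision=4,suppress=True)
F={n:r.grab_frame(n) for n in('side','top')}
G={'side':F['side'].copy(),'top':F['top']};G['side'][:185]=0
A=[0,1,2,3]
L=[('yellow',(364,248),(325,267),.022,0,.05,A),('green',(380,198),(394,268),.032,0,.046,[0,2,3]),('blue',(263,272),(282,195),.026,0,.042,[0,2,3]),('red',(263,256),(282,195),.018,.042,.067,[0,1,2])]
for c,a,b,R,z0,z1,u in L:
  fr=G if c=='green' else F
  o=[fitxy(fr,c,{n:uv},R,z0,z1,{'side':u,'top':A}) for n,uv in(('side',a),('top',b))]
  print(c,o[0],o[1],'mean',(o[0][0]+o[1][0])/2)
E
python3 m3.py
```

```text
yellow (array([0.4595, 0.0027]), array([ 0.2, -0.2, -0.2,  0.2])) (array([0.4638, 0.0001]), array([ 0.8, -0.2, -0.8,  0.2])) mean [0.4617 0.0014]
green (array([ 0.4563, -0.1647]), array([ 0.2, -0.2,  0. ])) (array([ 0.4607, -0.1681]), array([ 0.9,  1.2, -0.8, -1.2])) mean [ 0.4585 -0.1664]
blue (array([0.6364, 0.1046]), array([ 0.4, -0.4,  0. ])) (array([0.6421, 0.1013]), array([ 0.8,  0.4, -0.8, -0.4])) mean [0.6393 0.103 ]
red (array([0.6356, 0.1047]), array([ 0.1,  0. , -0.1])) (array([0.6389, 0.1002]), array([-0.4, -0.6,  0.4,  0.6])) mean [0.6373 0.1024]
```

```bash
python3 -m jog '[[[1,-0.9,0,0,0,0.65],[1,-0.9,0,0,0,0.65],[1,-0.9,0,0,0,0],[1,-0.9,0,0,0,0],[1,-0.9,0,0,0,0],[1,-0.9,0,0,0,0],[1,-0.9,0,0,0,0],[1,-0.9,0,0,0,0]]]' 0
python3 -m jog '[[[1,-0.9,0,0,0,0],[1,-0.9,0,0,0,0],[1,-0.9,0,0,0,0],[1,-0.9,0,0,0,0],[1,-0.9,0,0,0,0],[1,-0.9,0,0,0,0],[1,-0.9,0,0,0,0],[0.9,-0.85,0,0,0,0]]]'
python3 -m jog '[[[1,-0.9,-0.7,0,0,0],[0,0,-0.9,0,0,0],[0,0,0,0,0,0],[0,0,0,0,0,0]]]'; python3 -c "
from h import *;grab('side','side1.png')"
```

```text
time_s: 1.4
eef_pos: [0.3714, 0.3431, 0.2277]
ee_rot: [0.001, 1.0, 0.0, 0.0]
ft_force: [0.4, -0.2, -0.1]
grip_width: 1.002
gripper_force: 0.0
time_s: 2.4
eef_pos: [0.6084, 0.1284, 0.2274]
ee_rot: [0.001, 1.0, 0.0, 0.0]
ft_force: [-0.1, -0.3, -0.1]
grip_width: 0.996
gripper_force: 0.0
time_s: 2.9
eef_pos: [0.6377, 0.1029, 0.1803]
ee_rot: [0.001, 1.0, 0.0, 0.0]
ft_force: [-0.2, 0.6, 0.2]
grip_width: 1.001
gripper_force: 0.0
```

View pics/side1.png

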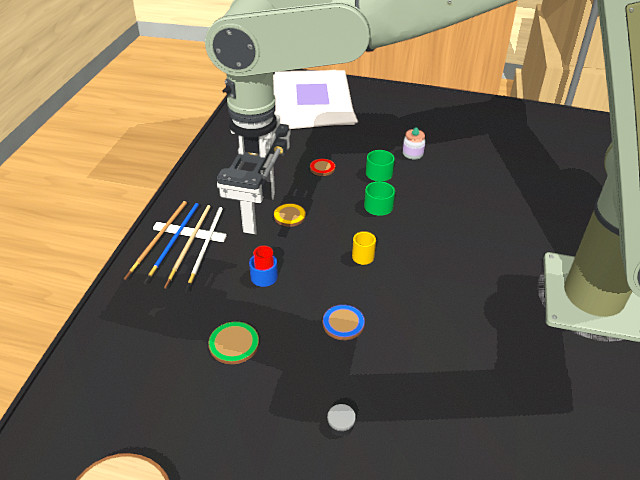

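The gripper stands over the red/blue pair, with its near fingertip at (250,232); nothing has moved. I descend to red's top 20 mm and grip.

```bash
python3 -m jog '[[[0,0,-1,0,0,0],[0,0,-1,0,0,0],[0,0,-1,0,0,0],[0,0,-0.7,0,0,0],[0,0,0,0,0,0],[0,0,0,0,0,0]]]' 0
python3 -m jog '[[[0,0,0,0,0,0],[0,0,0,0,0,0],[0,0,0,0,0,0],[0,0,0,0,0,0],[0,0,0,0,0,0],[0,0,0,0,0,0],[0,0,0,0,0,0],[0,0,0,0,0,0]]]' 1 15
python3 -m jog '[[[0,0,0,0,0,0],[0,0,0.1,0,0,0],[0,0,0.5,0,0,0],[0,0,1,0,0,0],[0,0,1,0,0,0],[0,0,1,0,0,0],[0,0,0,0,0,0],[0,0,0,0,0,0]]]'; python3 m3.py | tail -2;python3 -c "
from h import *;grab('side','side2.png')"
```

```text
time_s: 3.7
eef_pos: [0.6386, 0.1027, 0.07]
ee_rot: [0.001, 1.0, 0.0, 0.001]
ft_force: [-0.3, 0.0, 0.9]
grip_width: 0.998
gripper_force: 0.0
time_s: 4.7
eef_pos: [0.6374, 0.1025, 0.0684]
ee_rot: [0.001, 1.0, -0.0, -0.0]
ft_force: [0.9, -0.1, -0.9]
grip_width: 0.385
gripper_force: 15.0
time_s: 5.7
eef_pos: [0.6369, 0.1025, 0.1759]
ee_rot: [0.001, 1.0, -0.0, -0.0]
ft_force: [-0.0, 0.2, -0.3]
grip_width: 0.389
gripper_force: 15.0
blue (array([0.6364, 0.1046]), array([ 0.4, -0.4,  0. ])) (array([0.6273, 0.1148]), array([-4.7, -5.5,  4.8,  5.6])) mean [0.6318 0.1097]
red (array([ 0.6788, -0.0204]), array([ 1.4,  0. , -1.4])) (array([ 0.6087, -0.2667]), array([ 4.7,  5.4, -4.6, -5.5])) mean [ 0.6437 -0.1436]
```

View pics/side2.png

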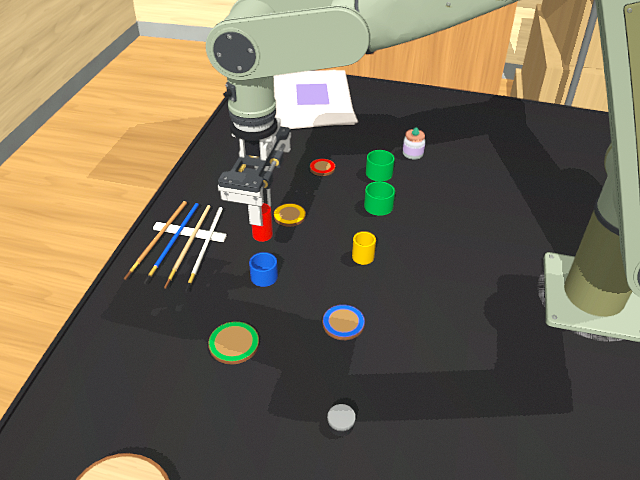

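Red has come free: it hangs at (261,222) and blue stays upright at (263,269). I carry it to the red slice and use the held cup to find the camera-to-robot offset.

```bash
cat > held.py <<'E'
# held cup in the side view: col R zb zt approx-uv -> xy by view, against TCP
import sys
from meas import *
np.set_printoptions(precision=4,suppress=True)
col=sys.argv[1];R,off,h=map(float,sys.argv[2:5])
f=r.grab_frame('side');s=r.read_state();p=s['eef_pos'];zb=p[2]-off
uv=np.array(proj('side',(p[0],p[1],zb+h/3)))
print('tcp',p,'held',*fitxy({'side':f},col,{'side':uv},R,zb,zb+h,{'side':[0,2,3]}))
E
python3 held.py red .018 .0634 .062
python3 -m jog '[[[0,-1,0,0,0,0],[0,-1,0,0,0,0],[0,-1,0,0,0,0],[0,-1,0,0,0,0],[-0.2,-1,0,0,0,0],[-0.2,-1,0,0,0,0],[-0.2,-1,0,0,0,0],[-0.2,-1,0,0,0,0]]]'
python3 -m jog '[[[0,-1,0,0,0,0],[0,-1,0,0,0,0],[0,-1,-0.5,0,0,0],[0,-1,-0.5,0,0,0],[0,-0.5,-0.5,0,0,0],[0,0,0,0,0,0],[0,0,0,0,0,0]]]'; python3 held.py red .018 .0634 .062;python3 -c "
from h import *;f=grab('side','side3.png');cv2.imwrite('pics/c3.png',cv2.resize(f[80:220,220:420],(800,560))[...,::-1])"
```

```text
tcp [0.6363 0.1024 0.1746] held [0.6333 0.1044] [-0.5  0.5 -0. ]
time_s: 6.9
eef_pos: [0.6127, -0.1383, 0.1753]
ee_rot: [0.001, 1.0, 0.0, -0.001]
ft_force: [-0.8, -0.4, -0.6]
grip_width: 0.388
gripper_force: 15.0
time_s: 7.78
eef_pos: [0.6136, -0.2715, 0.1314]
ee_rot: [0.001, 1.0, 0.0, -0.0]
ft_force: [1.4, 0.4, -0.4]
grip_width: 0.386
gripper_force: 15.0
tcp [ 0.6139 -0.2715  0.132 ] held [ 0.6108 -0.2678] [ 0.4 -0.4  0. ]
```

View pics/c3.png

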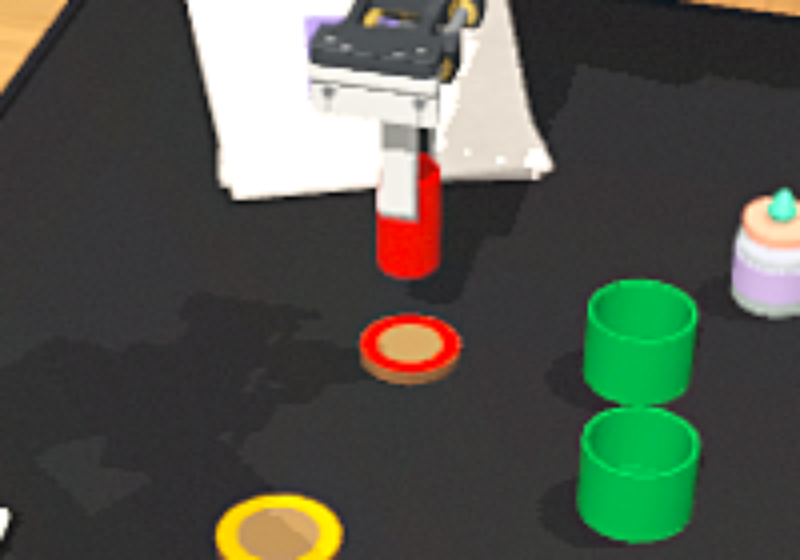

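The held cup shows the side camera reading about (-3,+3.5) mm off, so the top view is nearly true. Red hangs at crop (408,240) above its slice at crop (410,345). I correct y by -4 mm, go down to just above the slice and check again.

```bash
python3 -m jog '[[[0,-0.13,-1,0,0,0],[0,0,-0.7,0,0,0],[0,0,0,0,0,0],[0,0,0,0,0,0]]]'; python3 held.py red .018 .0634 .062;python3 -c "
from h import *;f=grab('side','side4.png');cv2.imwrite('pics/c4.png',cv2.resize(f[120:190,270:370],(800,560),interpolation=2)[...,::-1])"
```

```text
time_s: 8.38
eef_pos: [0.614, -0.2763, 0.0811]
ee_rot: [0.001, 1.0, -0.0, 0.0]
ft_force: [-0.1, 0.5, -0.4]
grip_width: 0.391
gripper_force: 15.0
tcp [ 0.6143 -0.2766  0.0817] held [ 0.6052 -0.2477] [ 4.6 -4.5  0.2]
```

View pics/c4.png

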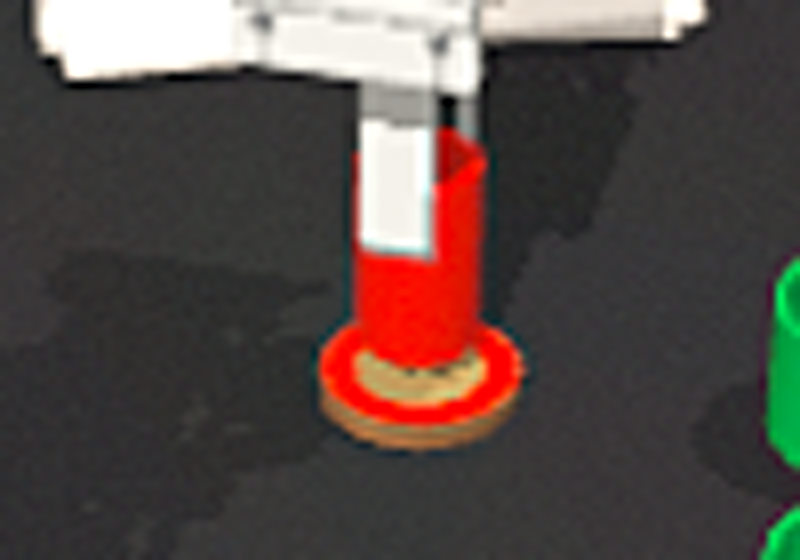

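Red is centred sideways: its left and right edges are at crop 357 and 482, and the ring's centre is at 421. I lower it until it touches.

```bash
python3 -m jog '[[[0,0,-0.2,0,0,0],[0,0,-0.06,0,0,0],[0,0,0,0,0,0],[0,0,0,0,0,0]]]'; python3 -m jog '[[[0,0,-0.04,0,0,0],[0,0,0,0,0,0],[0,0,0,0,0,0]]]'
```

```text
time_s: 8.98
eef_pos: [0.6134, -0.2764, 0.0726]
ee_rot: [0.001, 1.0, -0.0, 0.0]
ft_force: [0.3, 0.8, -0.2]
grip_width: 0.387
gripper_force: 15.0
time_s: 9.35
eef_pos: [0.6134, -0.2764, 0.0714]
ee_rot: [0.001, 1.0, 0.0, -0.0]
ft_force: [-0.3, 0.1, -0.1]
grip_width: 0.385
gripper_force: 15.0
```

```bash
python3 -m jog '[[[0,0,-0.04,0,0,0],[0,0,0,0,0,0],[0,0,0,0,0,0]]]'; python3 -m jog '[[[0,0,-0.03,0,0,0],[0,0,0,0,0,0],[0,0,0,0,0,0]]]'
```

```text
time_s: 9.72
eef_pos: [0.6137, -0.2765, 0.0713]
ee_rot: [0.001, 1.0, -0.0, 0.0]
ft_force: [-1.1, 1.5, 5.3]
grip_width: 0.384
gripper_force: 15.0
time_s: 10.1
eef_pos: [0.6139, -0.2765, 0.0714]
ee_rot: [0.001, 1.0, -0.0, 0.0]
ft_force: [-2.7, 0.6, 7.9]
grip_width: 0.391
gripper_force: 15.0
```

```bash
python3 -m jog '[[[0,0,0,0,0,0],[0,0,0,0,0,0],[0,0,0,0,0,0],[0,0,0,0,0,0],[0,0,0,0,0,0],[0,0,0.2,0,0,0],[0,0,0.8,0,0,0],[0,0,1,0,0,0]]]' 0
python3 -m jog '[[[0,0,1,0,0,0],[0,0,1,0,0,0],[-0.85,0.6,0,0,0,0],[-0.85,0.6,0,0,0,0],[-0.85,0.6,0,0,0,0],[-0.85,0.6,0,0,0,0],[-0.85,0.6,0,0,0,0],[-0.85,0.6,0,0,0,0]]]'
python3 -m jog '[[[0,0,-1,0,0,0],[0,0,-1,0,0,0],[0,0,0,0,0,0],[0,0,0,0,0,0]]]'
python3 m3.py; python3 -c "
from h import *;f=grab('side','side5.png')"
```

```text
time_s: 11.1
eef_pos: [0.6129, -0.2761, 0.1295]
ee_rot: [0.001, 1.0, 0.0, -0.001]
ft_force: [0.1, 0.0, 0.0]
grip_width: 1.002
gripper_force: 0.0
time_s: 12.1
eef_pos: [0.4598, -0.1679, 0.19]
ee_rot: [0.001, 1.0, -0.0, 0.0]
ft_force: [-0.2, -0.2, -0.5]
grip_width: 0.999
gripper_force: 0.0
time_s: 12.6
eef_pos: [0.4612, -0.1689, 0.1306]
ee_rot: [0.001, 1.0, -0.0, 0.001]
ft_force: [-0.1, -1.0, 0.5]
grip_width: 1.004
gripper_force: 0.0
yellow (array([0.4595, 0.0027]), array([ 0.2, -0.2, -0.2,  0.2])) (array([ 0.4626, -0.0011]), array([ 0.3, -0.7, -0.3,  0.7])) mean [0.4611 0.0008]
green (array([ 0.4563, -0.1647]), array([ 0.2, -0.2,  0. ])) (array([0.6407, 0.2686]), array([ 2.9,  3.4, -3. , -3.5])) mean [0.5485 0.052 ]
blue (array([0.6364, 0.1046]), array([ 0.4, -0.4,  0. ])) (array([0.6421, 0.1013]), array([ 0.8,  0.4, -0.8, -0.4])) mean [0.6393 0.103 ]
red (array([ 0.6127, -0.2791]), array([ 4.8,  0.2, -4.7])) (array([ 0.6087, -0.268 ]), array([ 6.2,  5.4, -6.1, -5.5])) mean [ 0.6107 -0.2735]
```

View pics/side5.png

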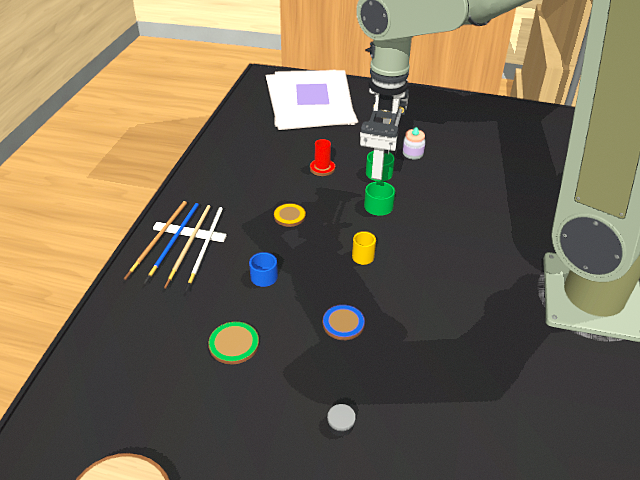

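Red stands upright on its slice at (322,155). The gripper is centred over the left green cup at (380,198). I descend and grip.

```bash
python3 -m jog '[[[0,0,-1,0,0,0],[0,0,-1,0,0,0],[0,0,-0.8,0,0,0],[0,0,-0.35,0,0,0],[0,0,0,0,0,0],[0,0,0,0,0,0]]]'
python3 -m jog '[[[0,0,0,0,0,0],[0,0,0,0,0,0],[0,0,0,0,0,0],[0,0,0,0,0,0],[0,0,0,0,0,0],[0,0,0,0,0,0],[0,0,0,0,0,0]]]' 1 15
python3 -m jog '[[[0,0,0.1,0,0,0],[0,0,0.5,0,0,0],[0,0,1,0,0,0],[0,0,1,0,0,0],[0,0,1,0,0,0],[0,0,0,0,0,0],[0,0,0,0,0,0]]]'; python3 held.py green .032 .036 .046
```

```text
time_s: 13.5
eef_pos: [0.4615, -0.169, 0.036]
ee_rot: [0.001, 1.0, -0.001, 0.001]
ft_force: [0.5, -0.4, 0.1]
grip_width: 1.001
gripper_force: 0.0
time_s: 14.38
eef_pos: [0.4605, -0.1683, 0.0351]
ee_rot: [0.001, 1.0, 0.0, 0.0]
ft_force: [-0.8, 2.3, 3.8]
grip_width: 0.687
gripper_force: 15.0
time_s: 15.25
eef_pos: [0.4598, -0.1681, 0.1421]
ee_rot: [0.001, 1.0, 0.0, -0.001]
ft_force: [-0.0, -0.4, -2.4]
grip_width: 0.684
gripper_force: 15.0
tcp [ 0.4593 -0.1678  0.1415] held [ 0.4542 -0.1481] [ 0.6 -0.6  0. ]
```

```bash
python3 -m jog '[[[0.4,0.97,0,0,0,0],[0.4,0.97,0,0,0,0],[0.4,0.97,0,0,0,0],[0.4,0.97,0,0,0,0],[0.4,0.97,0,0,0,0],[0.4,0.97,0,0,0,0],[0.4,0.97,0,0,0,0],[0.4,0.97,0,0,0,0]]]'
python3 -m jog '[[[0.4,0.97,0,0,0,0],[0.4,0.97,0,0,0,0],[0.4,0.97,0,0,0,0],[0.4,0.97,0,0,0,0],[0.4,0.97,0,0,0,0],[0.4,0.97,-0.5,0,0,0],[0.4,0.97,-0.5,0,0,0],[0,0,0,0,0,0]]]'
python3 -m jog '[[[0,0,0,0,0,0],[0,0,0,0,0,0]]]'; python3 held.py green .032 .0355 .046
```

```text
time_s: 16.3
eef_pos: [0.5554, 0.0654, 0.1406]
ee_rot: [0.001, 1.0, 0.0, -0.002]
ft_force: [-0.3, 0.5, 0.3]
grip_width: 0.688
gripper_force: 15.0
time_s: 17.3
eef_pos: [0.6381, 0.2693, 0.1082]
ee_rot: [-0.0, 1.0, -0.001, -0.003]
ft_force: [-0.8, -1.0, -1.3]
grip_width: 0.683
gripper_force: 15.0
time_s: 17.55
eef_pos: [0.6404, 0.2671, 0.113]
ee_rot: [0.001, 1.0, -0.0, -0.0]
ft_force: [-0.2, 0.7, -1.2]
grip_width: 0.688
gripper_force: 15.0
tcp [0.6406 0.2672 0.1133] held [0.61   0.3294] [ 2.7 -2.8  0.2]
```

```bash
python3 -m jog '[[[0.07,0.13,-0.6,0,0,0],[0,0,-0.9,0,0,0],[0,0,0,0,0,0],[0,0,0,0,0,0],[0,0,0,0,0,0]]]'; python3 -c "
from h import *;f=grab('side','side6.png');cv2.imwrite('pics/c6.png',cv2.resize(f[260:380,150:320],(794,560),interpolation=2)[...,::-1])
p=r.read_state()['eef_pos'];print(p)"
```

```text
time_s: 18.23
eef_pos: [0.6436, 0.2723, 0.0693]
ee_rot: [0.001, 1.0, 0.0, 0.001]
ft_force: [0.2, -0.3, -0.1]
grip_width: 0.684
gripper_force: 15.0
[0.64352589 0.27232892 0.06934605]
```

View pics/c6.png

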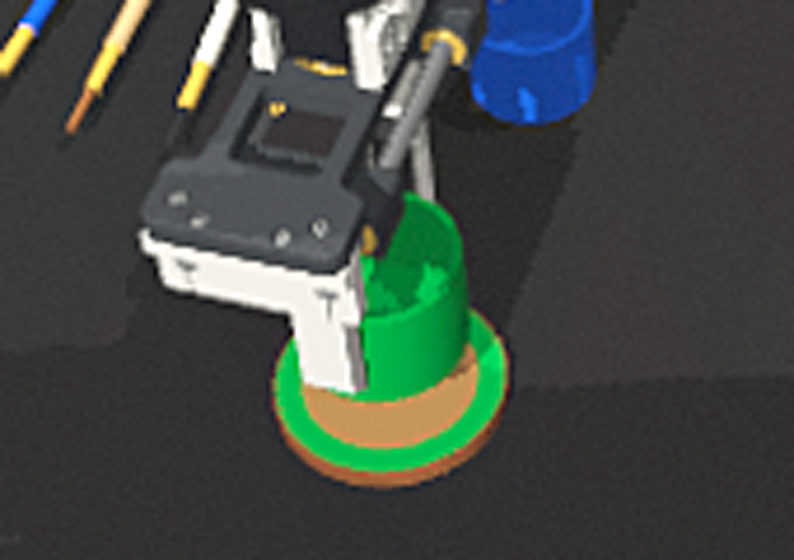

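Green hangs above its ring, with its bottom arc spanning crop 300–467 and the bare circle just below. I lower it onto the slice.

```bash
python3 -m jog '[[[0,0,-0.6,0,0,0],[0,0,-0.18,0,0,0],[0,0,0,0,0,0],[0,0,0,0,0,0],[0,0,0,0,0,0]]]'; python3 -m jog '[[[0,0,-0.05,0,0,0],[0,0,0,0,0,0],[0,0,0,0,0,0]]]'; python3 -c "
from h import *;f=grab('side','side7.png')
cv2.imwrite('pics/c7.png',cv2.resize(f[280:380,180:300],(672,560),interpolation=2)[...,::-1])"
```

```text
time_s: 18.9
eef_pos: [0.6425, 0.272, 0.0442]
ee_rot: [0.001, 1.0, -0.0, -0.0]
ft_force: [-0.2, -0.3, -1.0]
grip_width: 0.686
gripper_force: 15.0
time_s: 19.27
eef_pos: [0.6427, 0.2721, 0.0431]
ee_rot: [0.001, 1.0, 0.0, 0.0]
ft_force: [1.1, 0.5, -1.5]
grip_width: 0.688
gripper_force: 15.0
```

View pics/c7.png

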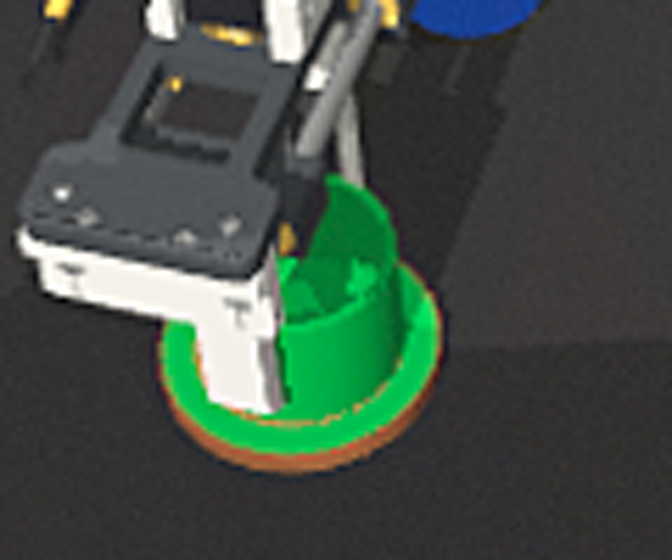

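Only a thin, even brown line shows around green's foot, so it is well centred. I press lightly to touch, then release.

```bash
python3 -m jog '[[[0,0,-0.04,0,0,0],[0,0,0,0,0,0],[0,0,0,0,0,0]]]'; python3 -m jog '[[[0,0,-0.03,0,0,0],[0,0,0,0,0,0],[0,0,0,0,0,0]]]'
```

```text
time_s: 19.7
eef_pos: [0.6427, 0.2721, 0.0429]
ee_rot: [0.001, 1.0, -0.0, 0.0]
ft_force: [-1.9, -0.6, 4.3]
grip_width: 0.682
gripper_force: 15.0
time_s: 20.08
eef_pos: [0.6428, 0.2721, 0.0429]
ee_rot: [0.001, 1.0, -0.0, 0.0]
ft_force: [-4.3, -1.4, 8.9]
grip_width: 0.687
gripper_force: 15.0
```

```bash
python3 -m jog '[[[0,0,0,0,0,0],[0,0,0,0,0,0],[0,0,0,0,0,0],[0,0,0,0,0,0],[0,0,0.1,0,0,0],[0,0,0.5,0,0,0],[0,0,1,0,0,0],[0,0,1,0,0,0]]]' 0
python3 -m jog '[[[-0.08,-0.95,0.5,0,0,0],[0,-0.95,0,0,0,0],[0,-0.95,0,0,0,0],[0,-0.95,0,0,0,0],[0,-0.95,0,0,0,0],[0,-0.95,0,0,0,0],[0,0,0,0,0,0],[0,0,0,0,0,0]]]'
```

```text
time_s: 21.08
eef_pos: [0.6428, 0.2721, 0.1208]
ee_rot: [0.001, 1.0, 0.0, 0.0]
ft_force: [0.1, 0.3, -0.2]
grip_width: 0.999
gripper_force: 0.0
time_s: 22.08
eef_pos: [0.6405, 0.1017, 0.1347]
ee_rot: [0.001, 1.0, 0.0, 0.001]
ft_force: [0.3, -0.6, 0.1]
grip_width: 1.001
gripper_force: 0.0
```

```bash
python3 -m jog '[[[0,0,-1,0,0,0],[0,0,-1,0,0,0],[0,0,-0.8,0,0,0],[0,0,-0.5,0,0,0],[0,0,0,0,0,0],[0,0,0,0,0,0]]]'
python3 -m jog '[[[0,0,0,0,0,0],[0,0,0,0,0,0],[0,0,0,0,0,0],[0,0,0,0,0,0],[0,0,0,0,0,0],[0,0,0,0,0,0],[0,0,0,0,0,0],[0,0,0,0,0,0]]]' 1 15
python3 -m jog '[[[0,0,0.1,0,0,0],[0,0,0.5,0,0,0],[0,0,1,0,0,0],[0,0,1,0,0,0],[0,0,0.5,0,0,0],[0,0,0,0,0,0],[0,0,0,0,0,0]]]'; python3 held.py blue .026 .036 .042
python3 -m jog '[[[-0.97,0.42,0,0,0,0],[-0.97,0.42,0,0,0,0],[-0.97,0.42,0,0,0,0],[-0.97,0.42,0,0,0,0],[-0.97,0.42,0,0,0,0],[-0.97,0.42,0,0,0,0],[0,0,0,0,0,0],[0,0,0,0,0,0]]]'; python3 held.py blue .026 .036 .042
```

```text
time_s: 22.82
eef_pos: [0.6411, 0.1015, 0.036]
ee_rot: [0.001, 1.0, 0.0, 0.001]
ft_force: [0.1, 0.2, 0.5]
grip_width: 1.0
gripper_force: 0.0
time_s: 23.82
eef_pos: [0.6402, 0.1011, 0.035]
ee_rot: [0.001, 1.0, 0.0, 0.0]
ft_force: [-0.1, 1.2, 0.5]
grip_width: 0.56
gripper_force: 15.0
time_s: 24.7
eef_pos: [0.6391, 0.1009, 0.1266]
ee_rot: [0.001, 1.0, -0.0, -0.001]
ft_force: [1.1, -0.6, -1.2]
grip_width: 0.559
gripper_force: 15.0
tcp [0.6389 0.1009 0.1261] held [0.6327 0.1001] [-1.3  1.4 -0.1]
time_s: 25.75
eef_pos: [0.4659, 0.1764, 0.1274]
ee_rot: [0.001, 1.0, -0.0, -0.0]
ft_force: [-0.6, -0.6, -0.7]
grip_width: 0.56
gripper_force: 15.0
tcp [0.4664 0.1763 0.1277] held [0.459  0.1754] [-2.4  2.3 -0.1]
```

```bash
python3 -m jog '[[[-0.04,0.06,-1,0,0,0],[0,0,-1,0,0,0],[0,0,-0.6,0,0,0],[0,0,-0.1,0,0,0],[0,0,0,0,0,0],[0,0,0,0,0,0]]]'; python3 -c "
from h import *;f=grab('side','side8.png');cv2.imwrite('pics/c8.png',cv2.resize(f[270:350,290:400],(770,560),interpolation=2)[...,::-1])"
```

```text
time_s: 26.55
eef_pos: [0.4656, 0.1785, 0.0478]
ee_rot: [0.001, 1.0, 0.0, 0.001]
ft_force: [-0.2, -0.1, -1.7]
grip_width: 0.56
gripper_force: 15.0
```

View pics/c8.png

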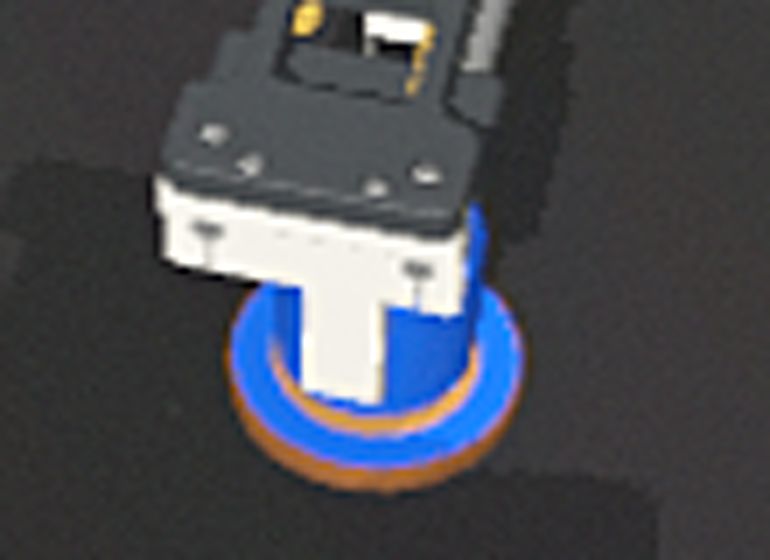

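Blue's edges at crop 275 and 475 are centred in the ring (228–523), a few millimetres above it. I lower it.

```bash
python3 -m jog '[[[0,0,-0.12,0,0,0],[0,0,0,0,0,0],[0,0,0,0,0,0]]]'; python3 -m jog '[[[0,0,-0.05,0,0,0],[0,0,0,0,0,0],[0,0,0,0,0,0]]]';python3 -m jog '[[[0,0,-0.03,0,0,0],[0,0,0,0,0,0],[0,0,0,0,0,0]]]'
```

```text
time_s: 26.98
eef_pos: [0.4643, 0.1785, 0.0433]
ee_rot: [0.001, 1.0, 0.0, 0.0]
ft_force: [0.0, 0.3, -1.4]
grip_width: 0.559
gripper_force: 15.0
time_s: 27.35
eef_pos: [0.4645, 0.1785, 0.0429]
ee_rot: [0.001, 1.0, -0.0, 0.0]
ft_force: [-1.8, -1.1, 7.7]
grip_width: 0.558
gripper_force: 15.0
time_s: 27.72
eef_pos: [0.4646, 0.1785, 0.0428]
ee_rot: [0.001, 1.0, -0.0, -0.0]
ft_force: [-4.5, -1.7, 13.1]
grip_width: 0.56
gripper_force: 15.0
```

```bash
python3 -m jog '[[[0,0,0,0,0,0],[0,0,0,0,0,0],[0,0,0,0,0,0],[0,0,0,0,0,0],[0,0,0.1,0,0,0],[0,0,0.5,0,0,0],[0,0,1,0,0,0],[0,0,1,0,0,0]]]' 0
python3 -m jog '[[[-0.05,-0.99,0.3,0,0,0],[0,-0.99,0,0,0,0],[0,-0.99,0,0,0,0],[0,-0.99,0,0,0,0],[0,-0.99,0,0,0,0],[0,-0.99,0,0,0,0],[0,0,0,0,0,0],[0,0,0,0,0,0]]]'
```

```text
time_s: 28.72
eef_pos: [0.4645, 0.1785, 0.1206]
ee_rot: [0.001, 1.0, 0.0, 0.0]
ft_force: [0.1, -0.0, -0.2]
grip_width: 1.005
gripper_force: 0.0
time_s: 29.72
eef_pos: [0.463, 0.0007, 0.1285]
ee_rot: [0.001, 1.0, 0.0, 0.0]
ft_force: [-0.5, 0.3, 0.4]
grip_width: 0.998
gripper_force: 0.0
```

```bash
python3 -m jog '[[[0,0,-1,0,0,0],[0,0,-1,0,0,0],[0,0,-0.7,0,0,0],[0,0,-0.3,0,0,0],[0,0,0,0,0,0],[0,0,0,0,0,0]]]'
python3 -m jog '[[[0,0,0,0,0,0],[0,0,0,0,0,0],[0,0,0,0,0,0],[0,0,0,0,0,0],[0,0,0,0,0,0],[0,0,0,0,0,0],[0,0,0,0,0,0],[0,0,0,0,0,0]]]' 1 15
python3 -m jog '[[[0,0,0.1,0,0,0],[0,0,0.5,0,0,0],[0,0,1,0,0,0],[0,0,1,0,0,0],[0,0,0.5,0,0,0],[0,0,0,0,0,0],[0,0,0,0,0,0]]]'; python3 held.py yellow .022 .038 .050
python3 -m jog '[[[0.99,-0.48,0,0,0,0],[0.99,-0.48,0,0,0,0],[0.99,-0.48,0,0,0,0],[0.99,-0.48,0,0,0,0],[0.99,-0.48,0,0,0,0],[0.99,-0.48,0,0,0,0],[0,0,0,0,0,0],[0,0,0,0,0,0]]]'; python3 held.py yellow .022 .038 .050
```

```text
time_s: 30.48
eef_pos: [0.4638, 0.0004, 0.0388]
ee_rot: [0.001, 1.0, -0.0, 0.001]
ft_force: [0.3, 0.1, 0.1]
grip_width: 1.0
gripper_force: 0.0
time_s: 31.48
eef_pos: [0.4628, 0.0002, 0.0378]
ee_rot: [0.001, 1.0, -0.0, -0.0]
ft_force: [-0.4, -0.2, 0.1]
grip_width: 0.456
gripper_force: 15.0
time_s: 32.35
eef_pos: [0.4619, 0.0004, 0.1299]
ee_rot: [0.001, 1.0, 0.0, -0.001]
ft_force: [-0.2, 0.1, 0.1]
grip_width: 0.453
gripper_force: 15.0
tcp [0.4617 0.0004 0.1296] held [ 0.4598 -0.0003] [-0.4  0.4 -0. ]
time_s: 33.4
eef_pos: [0.6394, -0.0855, 0.1292]
ee_rot: [0.001, 1.0, 0.001, -0.002]
ft_force: [0.6, 0.0, -0.1]
grip_width: 0.457
gripper_force: 15.0
tcp [ 0.6394 -0.0854  0.1296] held [ 0.6359 -0.0852] [-0.5  0.6 -0. ]
```

```bash
python3 -m jog '[[[0.05,-0.03,-1,0,0,0],[0,0,-1,0,0,0],[0,0,-0.6,0,0,0],[0,0,-0.07,0,0,0],[0,0,0,0,0,0],[0,0,0,0,0,0]]]'; python3 -c "
from h import *;f=grab('side','side9.png');cv2.imwrite('pics/c9.png',cv2.resize(f[160:240,235:345],(770,560),interpolation=2)[...,::-1])"
```

```text
time_s: 34.2
eef_pos: [0.6437, -0.0873, 0.0524]
ee_rot: [0.001, 1.0, -0.0, 0.001]
ft_force: [1.0, 0.3, -0.4]
grip_width: 0.454
gripper_force: 15.0
```

View pics/c9.png

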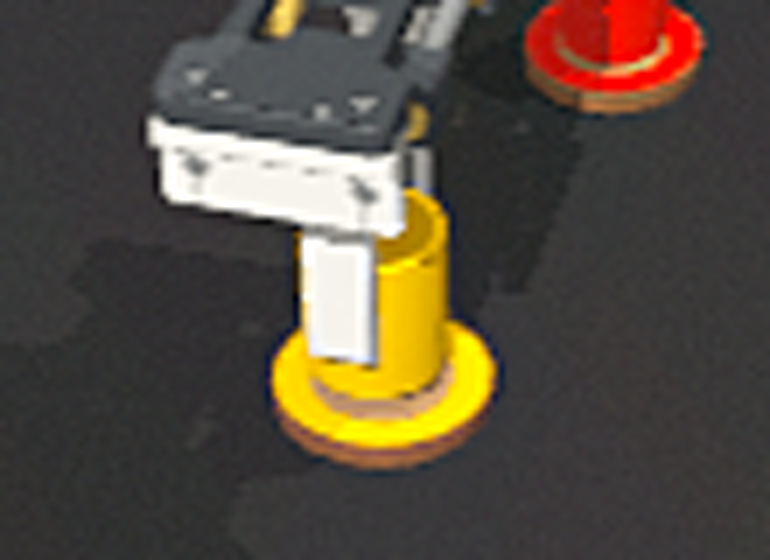

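Yellow's foot spans crop 308–445 and the slice 272–497, so the cup is about 1.8 mm too far in +x. I correct that and lower it.

```bash
python3 -m jog '[[[-0.06,0,0,0,0,0],[0,0,-0.12,0,0,0],[0,0,0,0,0,0],[0,0,0,0,0,0]]]'; python3 -m jog '[[[0,0,-0.06,0,0,0],[0,0,0,0,0,0],[0,0,0,0,0,0]]]';python3 -m jog '[[[0,0,-0.05,0,0,0],[0,0,0,0,0,0],[0,0,0,0,0,0]]]'
```

```text
time_s: 34.75
eef_pos: [0.6406, -0.0871, 0.047]
ee_rot: [0.001, 1.0, 0.0, -0.0]
ft_force: [0.0, -0.5, -0.5]
grip_width: 0.456
gripper_force: 15.0
time_s: 35.12
eef_pos: [0.6411, -0.0872, 0.0459]
ee_rot: [0.001, 1.0, -0.0, 0.0]
ft_force: [-0.4, 0.4, 3.5]
grip_width: 0.456
gripper_force: 15.0
time_s: 35.5
eef_pos: [0.6411, -0.0872, 0.0458]
ee_rot: [0.001, 1.0, -0.0, 0.0]
ft_force: [-3.8, 0.9, 10.7]
grip_width: 0.455
gripper_force: 15.0
```

Contact is made. I release, rise, back off toward the robot and take a last look.

```bash
python3 -m jog '[[[0,0,0,0,0,0],[0,0,0,0,0,0],[0,0,0,0,0,0],[0,0,0,0,0,0],[0,0,0.1,0,0,0],[0,0,0.5,0,0,0],[0,0,1,0,0,0],[0,0,1,0,0,0]]]' 0
python3 -m jog '[[[0,0,1,0,0,0],[0,0,1,0,0,0],[-1,0,0.5,0,0,0],[-1,0,0,0,0,0],[-1,0,0,0,0,0],[-1,0,0,0,0,0],[-1,0,0,0,0,0],[-1,0,0,0,0,0]]]'; python3 -m jog '[[[0,0,0,0,0,0],[0,0,0,0,0,0]]]'
python3 -c "
from h import *;f=r.grab_frame('side');t=r.grab_frame('top')
cr=lambda f,x,y:cv2.resize(f[y-37:y+38,x-50:x+50],(400,300),interpolation=2)
cv2.imwrite('pics/fin.png',np.vstack([np.hstack([cr(f,322,160),cr(f,290,205)]),np.hstack([cr(f,344,310),cr(f,233,330)])])[...,::-1]);cv2.imwrite('pics/fint.png',cv2.resize(t[160:320,150:520],(800,346),interpolation=2)[...,::-1])"
```

```text
time_s: 36.5
eef_pos: [0.641, -0.0871, 0.1237]
ee_rot: [0.001, 1.0, -0.0, 0.0]
ft_force: [0.8, -0.5, 0.9]
grip_width: 0.999
gripper_force: 0.0
time_s: 37.5
eef_pos: [0.4601, -0.0872, 0.1982]
ee_rot: [0.001, 1.0, -0.0, 0.001]
ft_force: [0.0, -0.6, -0.4]
grip_width: 0.999
gripper_force: 0.0
time_s: 37.75
eef_pos: [0.4619, -0.0874, 0.198]
ee_rot: [0.001, 1.0, -0.0, 0.001]
ft_force: [0.2, 0.5, 0.2]
grip_width: 1.0
gripper_force: 0.0
```

View pics/fin.png

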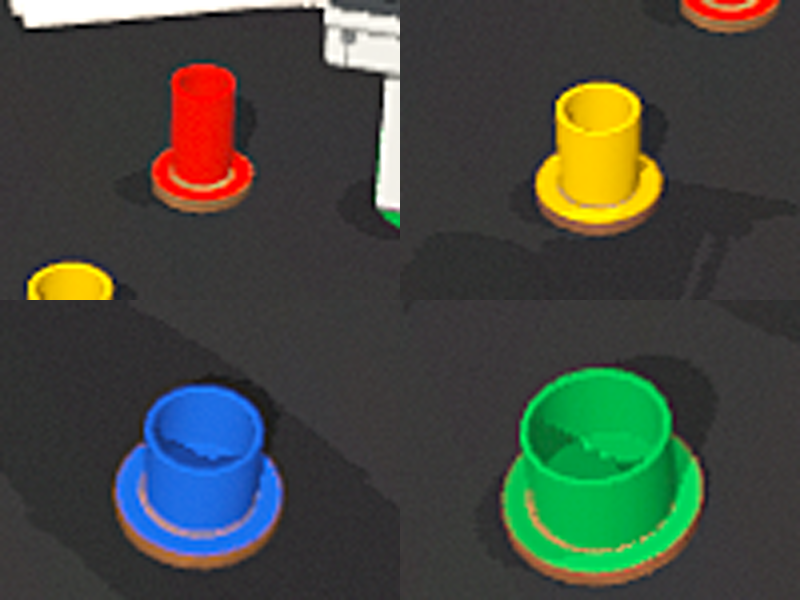

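View pics/fint.png

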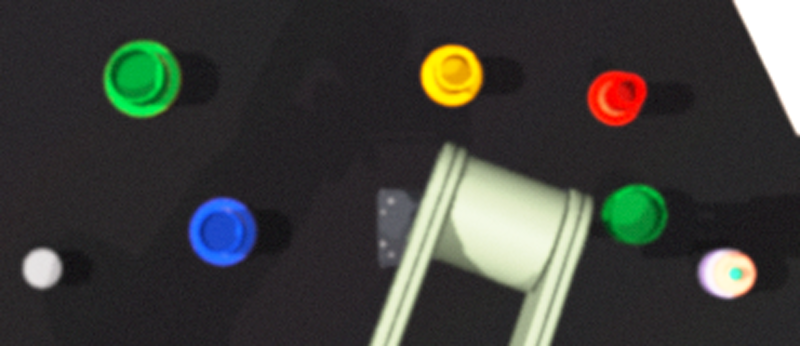

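All four cups stand upright on their own slices, and the jar, pot and other green cup are untouched. Red's and blue's front crescents (crop (203,183) and (190,525)) look slightly wide, so I measure the offsets before handing in.

```bash
cat > off.py <<'E'
from meas import *
np.set_printoptions(precision=1,suppress=True)
f=r.grab_frame('side')
# unbiased-in-camera slice centres (side view at z=.008), render circles, compare bare-wood mask with model over cup offsets
S={'red':(.6105,-.2721,.019,.018,.062),'yellow':(.6379,-.0829,.023,.022,.05),'blue':(.4615,.1808,.027,.026,.042),'green':(.6388,.2741,.033,.032,.046)}
K=8
for c,(x,y,Rb,R,h) in S.items():
    u,v=map(int,proj('side',(x,y,.02))); u0,v0=u-35,v-35; im=f[v0:v0+70,u0:u0+70].astype(int)
    hull=lambda p:cv2.convexHull(np.round(((p-[u0,v0]+.5)*K)).astype(np.int32))
    def model(dx,dy):
        m=np.zeros((70*K,70*K),np.uint8)
        cv2.fillPoly(m,[hull(sil('side',x,y,Rb,[.008]))],255); cv2.fillPoly(m,[hull(sil('side',x+dx,y+dy,R,[.008,.008+h]))],0)
        return cv2.GaussianBlur(cv2.resize(m,(70,70),interpolation=cv2.INTER_AREA),(3,3),.5)/255.
    # bareness: channel opposing the paint colour
    ch={'red':1,'yellow':2,'blue':0,'green':0}[c]; o=im[...,ch]/(im.max(2)+30.)
    b=np.zeros((70,70),np.uint8);cv2.fillPoly(b,[np.round(sil('side',x,y,Rb+.003,[.008])-[u0,v0]).astype(np.int32)],1)
    w=b>0; best=[]
    g=np.arange(-4,4.1,.5)/1000
    for dx in g:
        for dy in g:
            m=model(dx,dy)[w]; A=np.c_[m,np.ones(m.size)]; res=np.linalg.lstsq(A,o[w],rcond=None)
            best.append((res[1][0] if res[0][0]>0 else 9e9,dx*1000,dy*1000))
    best.sort(); print(c,np.array(best[:4]))
E
python3 off.py
```

```text
red [[ 1.2  1.5 -4. ]
 [ 1.3  2.  -4. ]
 [ 1.3  1.  -4. ]
 [ 1.4  0.5 -4. ]]
yellow [[ 1.4  0.5 -4. ]
 [ 1.4  0.  -4. ]
 [ 1.4  1.  -4. ]
 [ 1.4 -0.5 -4. ]]
blue [[ 3.  -0.5 -3.5]
 [ 3.1 -0.5 -4. ]
 [ 3.2  0.  -4. ]
 [ 3.3  0.  -3.5]]
green [[ 9.7 -0.5 -3. ]
 [10.  -0.5 -3.5]
 [10.4 -1.  -3. ]
 [10.4  0.  -3. ]]
```

```bash
cat > rim.py <<'E'
from meas import *
np.set_printoptions(precision=4,suppress=True)
f=r.grab_frame('side')
S={'red':(.6105,-.2721,.018,.062),'yellow':(.6379,-.0829,.022,.05),'blue':(.4615,.1808,.026,.042),'green':(.6388,.2741,.032,.046)}
for c,(x,y,R,h) in S.items():
    zc=.008+h; u,v=proj('side',(x,y,zc)); g=f.copy(); g[int(v)+2:]=0
    b=pick(comps(g,c,30),(u,v))[0]; B=box(b)[[0,1,2]]
    s=least_squares(lambda p:(ext(sil('side',p[0],p[1],R,[zc]))[:3]-B),[x,y],diff_step=1e-4)
    print(c,'offset mm',(s.x-[x,y])*1000,s.fun)
    wood=f[int(v):int(v)+60,int(round(u))]; 
E
python3 rim.py; python3 - <<'E'
from h import *
f=r.grab_frame('side')
for c,x,y,R in (('red',.6105,-.2721,.018),('blue',.4615,.1808,.026)):
    u,v=proj('side',(x,y+R+.001,.008));v2=proj('side',(x,y+R,.008))[1];v3=proj('side',(x,y+R-.004,.008))[1];v4=proj('side',(x,y+R+.012,.008))[1]
    print(c,u,'bare edge',v,'cup edge 0',v2,'-4',v3,'slice edge',v4); 
    for k in range(int(v3)-3,int(v4)+4): print(k,f[k,int(round(u))])
E
```

```text
red offset mm [ 0.3558 -3.4171] [ 0.2398  0.0085 -0.24  ]
yellow offset mm [-0.6818 -0.9506] [ 0.0578  0.0024 -0.0579]
blue offset mm [-0.139  -1.5352] [ 0.2391  0.0114 -0.2395]
green offset mm [-1.0053 -1.3681] [ 0.1461  0.0086 -0.146 ]
red 320.0784100662393 bare edge 169.97800294388844 cup edge 0 169.73520701949383 -4 168.76654860802256 slice edge 172.66555130317045
165 [250   6   0]
166 [249   2   0]
167 [252  19   0]
168 [255   0   0]
169 [194 150  91]
170 [255 114  56]
171 [255   0   0]
172 [255   0   0]
173 [155 123  75]
174 [155 107  66]
175 [174 109  62]
blue 340.1650248764407 bare edge 331.79100374259207 cup edge 0 331.36234719088645 -4 329.65304994762306 slice edge 336.5416800241337
326 [ 33 110 228]
327 [ 31 109 228]
328 [ 29 109 229]
329 [  8 104 235]
330 [140 126 213]
331 [184 143 154]
332 [ 62 115 225]
333 [ 26 115 240]
334 [ 27 115 239]
335 [ 24 113 242]
336 [136 114 216]
337 [179 110  43]
338 [178 114  63]
339 [150  95  62]
```

By the rim fit yellow, blue and green are within about 1.5 mm of centre, but red is roughly 2–3 mm off in -y. There is ample time, so I regrip red, lift slightly, shift it +2.2 mm in y and set it down again.

```bash
python3 -m jog '[[[0.72,-0.9,0,0,0,0],[0.72,-0.9,0,0,0,0],[0.72,-0.9,0,0,0,0],[0.72,-0.9,0,0,0,0],[0.72,-0.9,0,0,0,0],[0.72,-0.9,0,0,0,0],[0.72,-0.9,0,0,0,0],[0,0,0,0,0,0]]]' 0
python3 -m jog '[[[0,0,0,0,0,0],[0,0,-1,0,0,0],[0,0,-1,0,0,0],[0,0,0,0,0,0],[0,0,0,0,0,0]]]'
```

```text
time_s: 39.0
eef_pos: [0.6128, -0.2778, 0.1957]
ee_rot: [0.002, 1.0, 0.0, -0.0]
ft_force: [-0.7, 1.5, -0.5]
grip_width: 0.996
gripper_force: 0.0
time_s: 39.62
eef_pos: [0.6123, -0.2758, 0.1382]
ee_rot: [0.001, 1.0, -0.0, 0.001]
ft_force: [0.1, 0.2, 0.7]
grip_width: 1.002
gripper_force: 0.0
```

```bash
python3 -m jog '[[[0,-0.02,-1,0,0,0],[0,0,-1,0,0,0],[0,0,-0.6,0,0,0],[0,0,0,0,0,0],[0,0,0,0,0,0]]]'
python3 -m jog '[[[0,0,0,0,0,0],[0,0,0,0,0,0],[0,0,0,0,0,0],[0,0,0,0,0,0],[0,0,0,0,0,0],[0,0,0,0,0,0],[0,0,0,0,0,0],[0,0,0,0,0,0]]]' 1 12
python3 -m jog '[[[0,0,0.15,0,0,0],[0,0,0,0,0,0],[0,0.07,0,0,0,0],[0,0,0,0,0,0],[0,0,0,0,0,0],[0,0,-0.1,0,0,0],[0,0,0,0,0,0],[0,0,0,0,0,0]]]'
```

```text
time_s: 40.25
eef_pos: [0.6131, -0.2773, 0.0606]
ee_rot: [0.001, 1.0, -0.001, 0.001]
ft_force: [-0.2, 1.2, -0.8]
grip_width: 0.997
gripper_force: 0.0
time_s: 41.25
eef_pos: [0.6119, -0.2766, 0.0587]
ee_rot: [0.001, 1.0, 0.0, -0.0]
ft_force: [-0.5, 0.3, -0.1]
grip_width: 0.391
gripper_force: 12.0
time_s: 42.25
eef_pos: [0.6119, -0.2746, 0.0602]
ee_rot: [0.001, 1.0, 0.0, -0.0]
ft_force: [0.3, 0.3, 0.1]
grip_width: 0.392
gripper_force: 12.0
```

```bash
python3 -m jog '[[[0,0,-0.05,0,0,0],[0,0,0,0,0,0],[0,0,0,0,0,0]]]'; python3 -m jog '[[[0,0,-0.04,0,0,0],[0,0,0,0,0,0],[0,0,0,0,0,0]]]'
```

```text
time_s: 42.62
eef_pos: [0.6119, -0.2746, 0.0588]
ee_rot: [0.001, 1.0, 0.0, -0.0]
ft_force: [0.9, 0.5, -0.5]
grip_width: 0.391
gripper_force: 12.0
time_s: 43.0
eef_pos: [0.6121, -0.2747, 0.0587]
ee_rot: [0.001, 1.0, -0.0, 0.0]
ft_force: [-2.3, 1.8, 4.9]
grip_width: 0.39
gripper_force: 12.0
```

```bash
python3 -m jog '[[[0,0,0,0,0,0],[0,0,0,0,0,0],[0,0,0,0,0,0],[0,0,0,0,0,0],[0,0,0,0,0,0],[0,0,0.5,0,0,0],[0,0,1,0,0,0],[0,0,1,0,0,0]]]' 0
python3 -m jog '[[[0,0,1,0,0,0],[0,0,1,0,0,0],[-1,0.8,0,0,0,0],[-1,0.8,0,0,0,0],[-1,0.8,0,0,0,0],[-1,0.8,0,0,0,0],[0,0,0,0,0,0],[0,0,0,0,0,0]]]'; python3 rim.py; python3 -c "
from h import *;f=r.grab_frame('side');cv2.imwrite('pics/fin2.png',cv2.resize(f[120:380,180:430],(577,600),interpolation=2)[...,::-1])"
```

```text
time_s: 44.0
eef_pos: [0.6121, -0.2747, 0.1345]
ee_rot: [0.001, 1.0, -0.0, 0.0]
ft_force: [0.1, -1.0, 0.6]
grip_width: 1.0
gripper_force: 0.0
time_s: 45.0
eef_pos: [0.4929, -0.1792, 0.194]
ee_rot: [0.001, 1.0, -0.001, 0.001]
ft_force: [-0.2, -0.2, -0.5]
grip_width: 1.004
gripper_force: 0.0
red offset mm [-0.6349  0.7001] [ 0.222   0.0079 -0.2222]
yellow offset mm [-0.6818 -0.9506] [ 0.0578  0.0024 -0.0579]
blue offset mm [-0.139  -1.5352] [ 0.2391  0.0114 -0.2395]
green offset mm [-1.0053 -1.3681] [ 0.1461  0.0086 -0.146 ]
```

View pics/fin2.png

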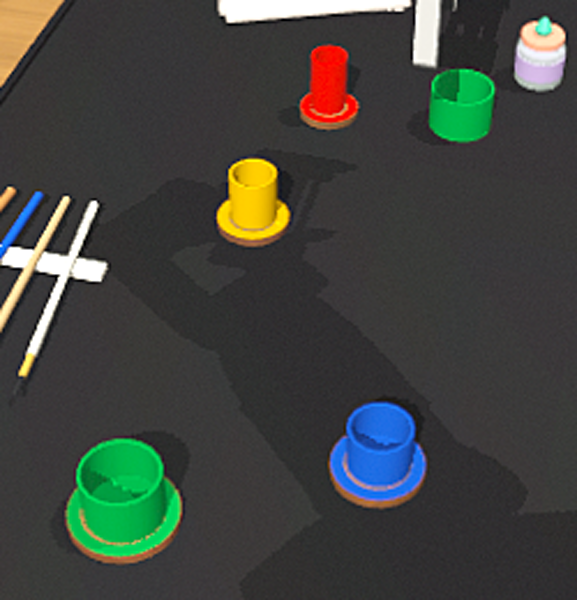

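All four cups are upright and centred to about 1.5 mm, and the gripper is clear. Handing in.

```bash
python3 -c "
from station import r
print(r.job_done())"
```

```text
the job is handed in; nothing more can be done
None
```

The job is handed in at about 45 s: red is out of blue, and all four cups stand upright on their own slices, centred to about 1.5 mm by the last side picture; the jar, the paint pot and the other green cup were not touched.

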